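# Touch-check a painted pot and count it

## Task

Three freshly painted pots stand upside down to dry: with the fingertips, lightly touch the middle of the upturned base of the medium-sized one and rest there for about half a second to feel whether it is dry, then lift the hand off and count the pot by pressing the big plunger of the tally counter all the way down and letting it go. Touch gently, so that the pot is not shoved, tipped or lifted, press nothing else on the counter, and leave the other two pots, the paint jar and the markers untouched. Finish with the hand clear of everything.

Things in the scene. Friction and masses are not known exactly. Their poses are not given: they have to be found in the camera images.
- pot_medium: green plastic plant pot with white painted dots, standing upside down (rim down, flat base up), loose, about 110 to 225 g; rim diameter 120 mm, base diameter 76 mm, total height 120 mm. Origin: centre of its underside on the table; z up; round, its yaw means nothing. This is the pot to be touched
- pot_medium_base (a point): middle of the upturned base (top face, four small drain holes round it) of the medium pot, 120 mm above the table, z up; the thin base gives like a spring, about 0.6 N per mm, at most 9 mm
- pot_large: green plastic plant pot with white painted dots, standing upside down (rim down, flat base up), loose, about 150 to 310 g; rim diameter 140 mm, base diameter 90 mm, total height 150 mm. Origin: centre of its underside on the table; z up; round, its yaw means nothing. To be left alone
- pot_small: green plastic plant pot with white painted dots, standing upside down (rim down, flat base up), loose, about 75 to 155 g; rim diameter 100 mm, base diameter 62 mm, total height 92 mm. Origin: centre of its underside on the table; z up; round, its yaw means nothing. To be left alone
- counter: desk tally counter, fixed to the table: grey box 60 (x) by 130 (y) by 40 (z) mm, origin at the centre of its underside, z up. On its top stand a big round steel plunger (centre 40 mm from the origin along +y) and a small round steel reset button (40 mm along -y), with a digit window between. It may stand turned either way by up to about 70 degrees
- plunger_top (a point): centre of the top face of the big plunger, 30 mm diameter, 54 mm above the table when up; goes straight down
- plunger (a joint): travel of the big plunger in m: 0 up, 0.007 fully down; a spring brings it back, 4 N at full travel
- reset_top (a point): centre of the top face of the small reset button, 14 mm diameter, 48 mm above the table. To be left alone
- reset (a joint): travel of the reset button in m: 0 up, 0.004 fully down; spring, 3 N at full travel
- marker_cup: orange cup of markers, cup 80 mm wide and 90 mm tall, markers up to 140 mm; loose; origin at the centre of its underside
- paint_jar: closed paint jar, 54 mm diameter, 70 mm tall; loose; origin at the centre of its underside
- marker: marker pen lying on the table, 135 mm along its y axis, 16 mm thick; loose; origin at the centre of its underside
Mind the look-alikes: they are no part of the job. What is shaped like the pot_medium but blue or purple is not meant. What is shaped like the counter but yellow is not meant.

How it is judged:
By the outcome, as a careful person would: the job done as asked, in the order asked, and still so for the second after the job is handed in, with the robot touching nothing.
It also fails if it takes over 48 s, if anything falls off the work surface, if the arm or the gripper's body presses on something with over 40 N, if the wrist force passes 120 N, or if a joint passes its speed limit or range.

## Robot

A 6-joint arm with a two-finger parallel gripper is mounted at the origin on the work surface. World frame = base frame: x ahead of the robot, y to its left, z up, the work surface at z = 0. Lengths are in m, angles in rad, forces in N, time in s.
With the tool pointing down it reaches from about 0.375 to 0.9 m from the base axis. Payload 3.1 kg.
Tool frame: the origin (TCP) lies between the finger pads, 19 mm behind the fingertips; this is the grasp point; z points along the fingers, y is the line along which they close (so a half turn about z gives the same grasp; the last joint's range is limited). The gripper opens to 85 mm and grips with 20 to 120 N. Pads are 22 mm wide; open, the fingers measure 114 mm over their backs; the gripper's body (76 mm by 85 mm) begins 54 mm behind the grasp point. The pads swing forward as they close: fully open they stand 13 mm farther back than shut.
Start: joints at [-0.178, 0.527, 1.433, -0, 1.181, -0.178], TCP at [0.625, 0, 0.25] pointing down, gripper open.
Joint ranges: [-3.08, 3.08], [-0.75, 2.2], [0.22, 2.44], [-1.43, 4.57], [0, 2.65], [-2.85, 2.85]. Speed limits (rad/s): [2.79, 2.79, 3.14, 3.14, 3.14, 3.14].

## Interface

Orientations are given as [roll, pitch, yaw] about the fixed x, y, z axes, in that order (R = Rz(yaw) Ry(pitch) Rx(roll)).
In Python, from station import arm gives the robot as it stands.
- The arm moves only by the tool drive_tool, never from a script. Its arguments are lists of equal length, an entry for each row: "fingers": the finger opening in m, from 0 to 0.0854; "delta_pos": the shift along the tool's x, y, z in m, a list of three; "angular": the turn, a rotation vector about the tool's x, y, z in rad, a list of three. A call has 1 to 5 rows; each row shifts and turns the commanded pose from where the row before left it, along the tool's axes as they then stand; what a row does not reach is not made up. A row lasts 1/8 s, in which the tool goes at most 62.5 mm and 10.7 degrees, less where a joint would pass 70% of its speed; a pose out of reach is approached as far as the arm can. A call is refused whole if a number of a shift passes 0.0625 or a number of a turn 0.188, either way. A call with a gripper value outside its range is refused whole. The fingers move at their own pace and stop on an object; "squeeze" is the grip in N (left out, the last holds). Time passes only in rows, so rows that do not move let the fingers close. It gives the time, the measured TCP pose, the force, the opening and the grip force at its end, in the units of the state.
- arm.state(): the state, without advancing time (a new reading comes with each control period).
- arm.snapshot(name): name is "scene" or "side" or "wrist"; returns a dict with "frame" (480x640x3 uint8, red, green, blue), "fx", "fy", "cx", "cy" (pixels), "extrinsics" (4x4, takes a point from camera to world coordinates). Camera axes: x right, y up, looking along -z (the intrinsics and any distortion apply to the point x, -y, -z); pixel columns grow to the right and rows downward; lengths in m; the calibration is good to about 2 mm. The wrist camera is an equidistant fisheye: a pixel r from the principal point sees the ray r / f radians off the axis. A picture is of the moment at which its call begins. There is no depth.
- arm.sign_off(): hands the job in; it is judged then, once.
The state is a dict: "clock": time; "joints": joint angles; "joint_vel": joint speeds; "joint_efforts": joint torques, N m; "position": TCP position; "ee_rot": TCP orientation; "ft_force": force on the tool from outside, world axes, zero at the start; "moment": the same for the moment, N m; "grip_width": finger opening in m; "grasp_force": force on a finger pad.
Only numpy, scipy, OpenCV 4.12 (cv2) and the standard library are available. Lean on these libraries where they do the work, as an engineer would, in place of code of your own. Each camera call takes 0.05 s, during which the arm holds its last target. There are 200 camera calls.

## Working session

There is one attempt and no reset: what is moved stays moved. The work goes in short steps, Python scripts to look and compute and a tool call to move; the robot and the scene stay as the last step left them, time stands still between calls to the robot, and variables do not carry over. Pictures are saved under pics/ and viewed, at most 10 in all, crops included, and the job is handed in when it is done.

Besides the shell and the picture viewer there is one more tool, called after ">>>" as a command line: name --argument value ..., lists and objects as JSON in quotes. drive_tool: Moves the arm, as the interface text tells. Its arguments: {"type":"object","properties":{"fingers":{"type":"array","items":{"type":"number"}},"delta_pos":{"type":"array","items":{"type":"array","items":{"type":"number"}}},"angular":{"type":"array","items":{"type":"array","items":{"type":"number"}}},"squeeze":{"type":"number"}},"required":["fingers","delta_pos","angular"]}

```bash
mkdir -p pics
cat > h.py <<'E'
import numpy as np, cv2
from station import arm
def ray(s,u,v,fish=False):
    x=(u-s["cx"])/s["fx"]; y=(v-s["cy"])/s["fy"]
    if fish:
        r=np.hypot(x,y); k=np.sin(r)/r if r>1e-9 else 1
        d=np.array([x*k,-y*k,-np.cos(r)])
    else: d=np.array([x,-y,-1.])
    E=np.array(s["extrinsics"]); return E[:3,3],E[:3,:3]@d
def onz(s,u,v,z,fish=False):
    o,d=ray(s,u,v,fish); return o+d*(z-o[2])/d[2]
E
python3 - <<'E'
from h import *
import pickle
for n in ("scene","side","wrist"):
    s=arm.snapshot(n); pickle.dump(s,open(n+".pkl","wb")); cv2.imwrite(f"pics/{n}.png",s["frame"][:,:,::-1])
    print(n,s["fx"],s["cx"],s["cy"],np.round(s["extrinsics"],3).tolist(),[k for k in s])
print(arm.state())
E
```

```text
scene 526.258028554992 318.81810987919533 248.8353316251304 [[-0.841, -0.382, 0.383, 0.928], [0.541, -0.619, 0.57, 0.563], [0.019, 0.686, 0.727, 0.927], [0.0, 0.0, 0.0, 1.0]] ['frame', 'fx', 'fy', 'cx', 'cy', 'extrinsics']
side 446.71466523004926 320.8178024025311 243.83105973747877 [[0.894, 0.219, -0.392, 0.043], [-0.449, 0.44, -0.777, -0.95], [0.002, 0.871, 0.492, 0.678], [0.0, 0.0, 0.0, 1.0]] ['frame', 'fx', 'fy', 'cx', 'cy', 'extrinsics']
wrist 371.64829954431775 315.15160162144184 245.84668053868833 [[1.0, -0.0, 0.002, 0.626], [-0.0, 0.956, 0.295, 0.075], [-0.002, -0.295, 0.956, 0.372], [0.0, 0.0, 0.0, 1.0]] ['frame', 'fx', 'fy', 'cx', 'cy', 'extrinsics']
{'clock': 0.15, 'joints': array([-1.78512467e-01,  5.28194297e-01,  1.43358117e+00,  8.95728534e-06,
        1.18139091e+00, -1.78500771e-01]), 'joint_vel': array([ 0.00056715, -0.00340283, -0.00398007, -0.00077237,  0.00087859,
        0.00191517]), 'joint_efforts': array([ 1.17890530e-03, -4.42742836e+01, -1.78276026e+01, -2.15643640e-04,
        5.61750654e-03, -9.84718270e-06]), 'position': array([6.24501854e-01, 1.13894743e-04, 2.49302766e-01]), 'ee_rot': array([-3.14004540e+00, -2.87571344e-04,  1.57078100e+00]), 'ft_force': array([-0.11964596, -0.29604963,  0.00177922]), 'moment': array([0.01428468, 0.01854232, 0.04618687]), 'grasp_force': 0.0, 'grip_width': 0.08574216666743627}
```

View pics/scene.png

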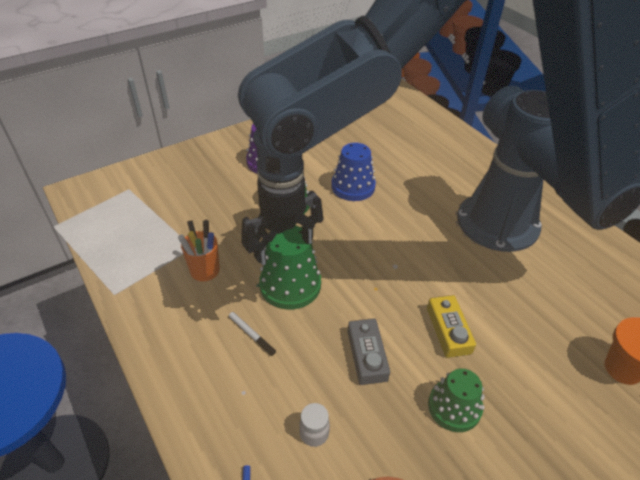

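View pics/wrist.png

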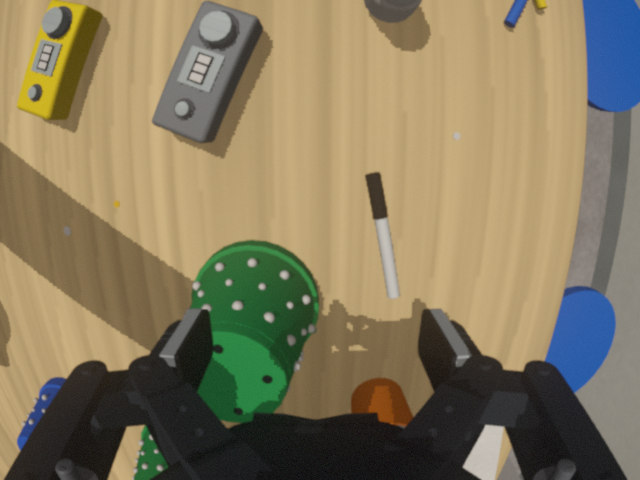

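View pics/side.png

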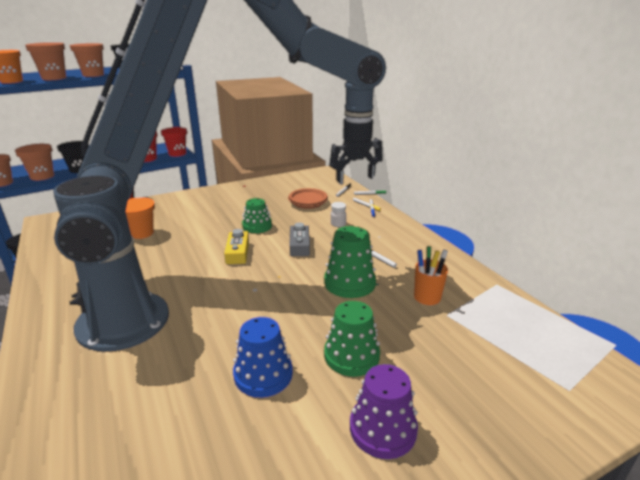

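The side view shows five pots. The green ones are at (257,215), which looks small, (351,260), which looks large, and (352,338), which looks like the medium one. The look-alikes are the blue pot at (263,355), the purple pot at (384,410) and the yellow counter at (237,246); the grey counter is at (300,240). In the wrist view the grey counter's plunger is at (217,28) and its reset at (183,108). The scene view shows the grey counter at (368,350). By the description I choose the green pot at (352,338) and check its size next, with one close crop.

Run:
```python
from h import *
import pickle
s=pickle.load(open("side.pkl","rb")); f=s["frame"]
hsv=cv2.cvtColor(f,cv2.COLOR_RGB2HSV)
m=cv2.inRange(hsv,(50,100,30),(80,255,255))
m=cv2.morphologyEx(m,cv2.MORPH_CLOSE,np.ones((5,5)))
n,l,st,c=cv2.connectedComponentsWithStats(m)
for i in range(1,n):
    if st[i,4]<400: continue
    x,y,w,h,a=st[i]; mm=l==i
    ws=mm.sum(1); r=y+np.argmax(ws[y:y+h])   # widest row = rim
    xs=np.where(mm[r])[0]
    L,R=onz(s,xs[0],r,.01),onz(s,xs[-1],r,.01)
    print(st[i],"rim row",r,"centre",((L+R)/2).round(3),"dia",np.linalg.norm(L-R).round(3))
    for H,b in((.12,.038),(.15,.045),(.092,.031)):
        o,d=ray(s,x+w/2,y); p=o+d*(H-o[2])/d[2]; dd=d[:2]/np.linalg.norm(d[:2])
        print("  H",H,"base centre from top edge",(p[:2]-dd*b).round(3))
cr=f[180:400,200:420]; cv2.imwrite("pics/crop.png",cv2.resize(cr,(600,600),interpolation=cv2.INTER_CUBIC)[:,:,::-1])
w=pickle.load(open("wrist.pkl","rb"))
p=onz(w,217,28,.054,True);q=onz(w,183,108,.048,True);print("plunger",p,"reset",q,np.linalg.norm(p-q))
```

```text
[243 199  28  34 650] rim row 223 centre [0.447 0.325 0.01 ] dia 0.089
  H 0.12 base centre from top edge [0.426 0.234]
  H 0.15 base centre from top edge [0.402 0.162]
  H 0.092 base centre from top edge [0.448 0.302]
[ 325  226   54  150 5598] rim row 348 centre [ 0.43  -0.331  0.01 ] dia 0.114
  H 0.12 base centre from top edge [ 0.588 -0.051]
  H 0.15 base centre from top edge [ 0.554 -0.107]
  H 0.092 base centre from top edge [0.62  0.002]
plunger [0.54078301 0.17324635 0.054     ] reset [0.50760237 0.10326545 0.048     ] 0.07768063635213934
```

View pics/crop.png

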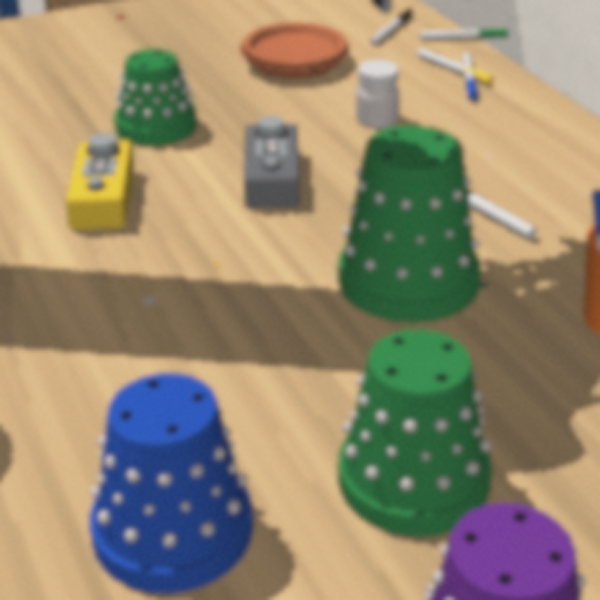

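The crop confirms three green pots. The far-left one is small, the tall one behind, at crop (410,220), is the large one, and the nearer one at crop (418,430) is the medium. The medium's four drain holes centre at crop (419,359), which is side pixel (353.7,311.6). The grey counter's plunger is on its far end.

Run:
```python
from h import *
import pickle
s=pickle.load(open("side.pkl","rb"))
k=220/600
for nm,hol,z,rim,(rl,rr) in (("med",(419.3,359),.12,None,((338,470),(492,470))),("large",(412,145),.15,None,((338,275),(482,275)))):
    p=onz(s,200+k*hol[0],180+k*hol[1],z)
    L,R=[onz(s,200+k*a,180+k*b,.02) for a,b in(rl,rr)]
    print(nm,p.round(4),"rim dia",np.linalg.norm(L-R).round(3),((L+R)/2).round(3))
print("blue",onz(s,200+k*163,180+k*410,.12))
q=pickle.load(open("scene.pkl","rb"))
print("plunger scene",onz(q,374,362,.054),"large rough from scene",onz(q,291,238,.15))
```

```text
med [ 0.4225 -0.3445  0.12  ] rim dia 0.118 [ 0.418 -0.353  0.02 ]
large [ 0.5558 -0.1013  0.15  ] rim dia 0.138 [ 0.548 -0.12   0.02 ]
blue [ 0.23488408 -0.31412731  0.12      ]
plunger scene [0.53916159 0.18271052 0.054     ] large rough from scene [ 0.55133117 -0.10212914  0.15      ]
```

>>> drive_tool --fingers '[0, 0, 0, 0, 0]' --delta_pos '[[-0.05, -0.029, 0], [-0.05, -0.029, 0], [-0.05, -0.029, 0], [-0.05, -0.029, 0], [-0.05, -0.029, 0]]' --angular '[[0, 0, 0], [0, 0, 0], [0, 0, 0], [0, 0, 0], [0, 0, 0]]' --squeeze 20

```text
clock: 0.78
position: [0.4789, -0.2513, 0.2499]
ee_rot: [3.142, -0.0, 1.571]
ft_force: [0.7, -1.3, 1.0]
grip_width: 0.0002
grasp_force: 0.0
```

>>> drive_tool --fingers '[0, 0, 0]' --delta_pos '[[-0.02, -0.025, 0], [0, 0, 0], [0, 0, 0]]' --angular '[[0, 0, 0], [0, 0, 0], [0, 0, 0]]'

```text
clock: 1.15
position: [0.4553, -0.2695, 0.2499]
ee_rot: [3.141, -0.001, 1.571]
ft_force: [-0.1, 0.2, 0.9]
grip_width: 0.0
grasp_force: 0.0
```

Run:
```python
from h import *
import pickle
s=arm.snapshot("wrist"); pickle.dump(s,open("wrist2.pkl","wb")); cv2.imwrite("pics/wrist2.png",s["frame"][:,:,::-1])
t=arm.state(); print(t["position"],t["ee_rot"],t["ft_force"],t["grip_width"],t["clock"])
```

```text
[ 0.4556002 -0.2692231  0.2499564] [ 3.14125617e+00 -3.72491304e-04  1.57167395e+00] [ 0.00653785 -0.20390619 -0.82781894] -0.00014222043611247808 1.2
```

View pics/wrist2.png

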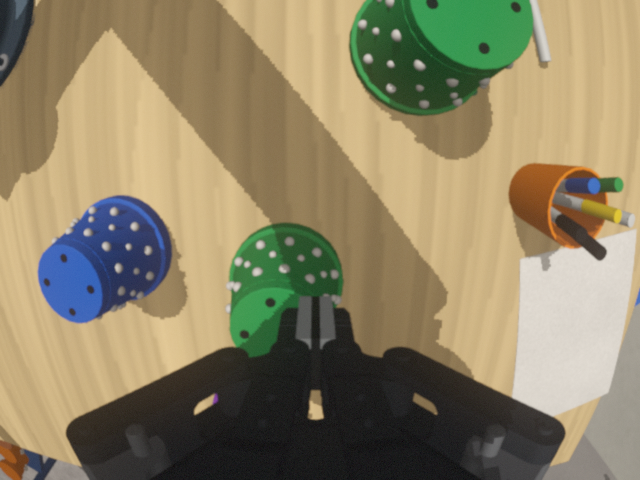

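The wrist view shows the medium pot's base partly behind the fingers: visible base edge from (230,320) to (285,290), drain holes at (270,302) and (244,335). I'll fit a circle to the bright base edge.

Run:
```python
from h import *
import pickle
from scipy.optimize import least_squares
s=pickle.load(open("wrist2.pkl","rb")); f=s["frame"]
print(f[310,255],f[275,262])
g=f[:,:,1].astype(int); m=((g>115)&(g-f[:,:,0]>50)&(g-f[:,:,2]>40)).astype(np.uint8)
m[:,:220]=0;m[:,350:]=0;m[:270]=0
c=max(cv2.findContours(m,0,1)[0],key=cv2.contourArea)[:,0]
print(cv2.boundingRect(c),cv2.contourArea(c))
e=[p for p in c if (p[0]<238 and 305<p[1]<340) or (p[1]<305 and p[0]<290)]
P=np.array([onz(s,u,v,.12,True)[:2] for u,v in e])
r=least_squares(lambda c:np.hypot(*(P-c).T)-.038,[.4225,-.3445],loss="soft_l1",f_scale=.001)
print(len(e),r.x,np.std(r.fun))
r=least_squares(lambda c:np.hypot(*(P-c[:2]).T)-c[2],[.4225,-.3445,.038],loss="soft_l1",f_scale=.001);print(r.x)
h=[onz(s,270,302,.12,True)[:2],onz(s,244,335,.12,True)[:2]]; print(h,np.linalg.norm(h[0]-h[1]))
d=h[1]-h[0]; print("hole square centre", (h[0]+h[1])/2+np.array([-d[1],d[0]])/2,(h[0]+h[1])/2-np.array([-d[1],d[0]])/2)
```

```text
[ 61 154  82] [ 58 123  67]
(230, 270, 65, 77) 2699.0
170 [ 0.42552122 -0.33268842] 0.006604532603146908
[ 0.41575269 -0.32057521  0.02728964]
[array([ 0.42254324, -0.31755469]), array([ 0.40003101, -0.34737054])] 0.037360212080821485
hole square centre [ 0.42619505 -0.34371873] [ 0.3963792 -0.3212065]
```

The hole square gives (0.426,-0.344) and the side view (0.4225,-0.3445), so they agree to within 4 mm. I'll use (0.4245,-0.344).

>>> drive_tool --fingers '[0, 0, 0, 0, 0]' --delta_pos '[[-0.038, -0.016, 0], [-0.037, -0.015, 0], [0, 0, 0.05], [0, 0, 0.045], [0, 0, 0]]' --angular '[[0, 0, 0], [0, 0, 0], [0, 0, 0], [0, 0, 0], [0, 0, 0]]'

```text
clock: 1.82
position: [0.4232, -0.3421, 0.1521]
ee_rot: [-3.136, -0.007, 1.573]
ft_force: [-0.4, -0.5, -0.8]
grip_width: -0.0001
grasp_force: 0.0
```

>>> drive_tool --fingers '[0, 0, 0]' --delta_pos '[[0, 0, 0.007], [0, 0, 0], [0, 0, 0]]' --angular '[[0, 0, 0], [0, 0, 0], [0, 0, 0]]'

```text
clock: 2.2
position: [0.4247, -0.3455, 0.1494]
ee_rot: [3.14, 0.002, 1.571]
ft_force: [0.6, -0.0, -0.2]
grip_width: 0.0003
grasp_force: 0.0
```

Run:
```python
from h import *
s=arm.snapshot("side"); cv2.imwrite("pics/side2.png",cv2.resize(s["frame"][230:400,280:440],(640,600) if 0 else (564,600),interpolation=cv2.INTER_CUBIC)[:,:,::-1])
t=arm.state(); print(t["position"],t["ee_rot"],t["ft_force"],t["clock"])
```

```text
[ 0.42455826 -0.34542895  0.14927667] [3.13995871e+00 2.00333790e-03 1.57104483e+00] [ 0.12919652 -0.46306289  0.94061026] 2.25
```

View pics/side2.png

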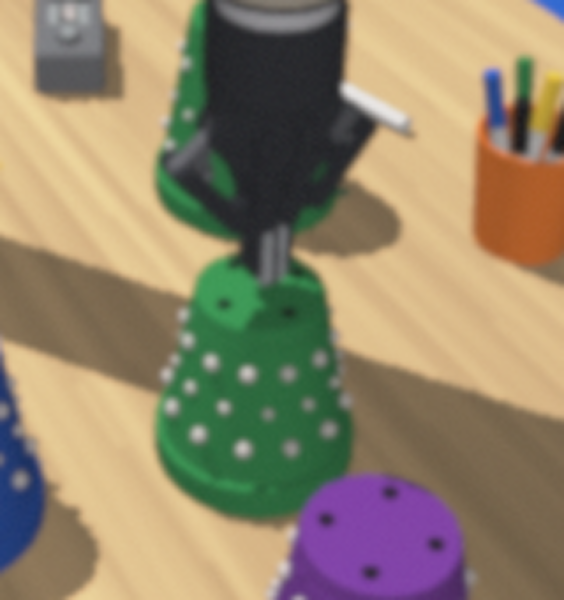

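The side crop shows the closed fingertips at crop (273,278), about 1 cm above the middle of the medium base, with nothing touched. I'll now creep down.

>>> drive_tool --fingers '[0, 0, 0, 0]' --delta_pos '[[0, 0, 0.005], [0, 0, 0.0035], [0, 0, 0], [0, 0, 0]]' --angular '[[0, 0, 0], [0, 0, 0], [0, 0, 0], [0, 0, 0]]'

```text
clock: 2.75
position: [0.424, -0.345, 0.1394]
ee_rot: [-3.141, -0.0, 1.571]
ft_force: [0.2, 1.1, -0.6]
grip_width: -0.0001
grasp_force: 0.0
```

>>> drive_tool --fingers '[0, 0, 0]' --delta_pos '[[0, 0, 0.002], [0, 0, 0.002], [0, 0, 0]]' --angular '[[0, 0, 0], [0, 0, 0], [0, 0, 0]]'

```text
clock: 3.12
position: [0.4241, -0.3452, 0.1356]
ee_rot: [3.141, 0.0, 1.571]
ft_force: [0.4, 0.6, 1.3]
grip_width: -0.0002
grasp_force: 0.9
```

>>> drive_tool --fingers '[0]' --delta_pos '[[0, 0, 0]]' --angular '[[0, 0, 0]]'

```text
clock: 3.25
position: [0.4241, -0.3452, 0.1357]
ee_rot: [3.141, 0.0, 1.571]
ft_force: [0.3, -0.1, 2.3]
grip_width: 0.0
grasp_force: 0.9
```

>>> drive_tool --fingers '[0]' --delta_pos '[[0, 0, 0]]' --angular '[[0, 0, 0]]'

```text
clock: 3.38
position: [0.4241, -0.3452, 0.1357]
ee_rot: [3.141, 0.001, 1.571]
ft_force: [0.2, -1.3, 2.5]
grip_width: -0.0001
grasp_force: 0.9
```

The touch is about 2 N, and the grasp force on the pads also shows contact. I'll hold briefly, then lift.

>>> drive_tool --fingers '[0, 0, 0, 0, 0]' --delta_pos '[[0, 0, 0], [0, 0, 0], [0, 0, -0.005], [0, 0, -0.03], [0, 0, -0.055]]' --angular '[[0, 0, 0], [0, 0, 0], [0, 0, 0], [0, 0, 0], [0, 0, 0]]'

```text
clock: 4.0
position: [0.4226, -0.3434, 0.2244]
ee_rot: [-3.137, -0.006, 1.571]
ft_force: [0.4, -0.1, -0.3]
grip_width: -0.0001
grasp_force: 0.0
```

>>> drive_tool --fingers '[0, 0, 0]' --delta_pos '[[0, 0, -0.04], [0, 0, 0], [0, 0, 0]]' --angular '[[0, 0, 0], [0, 0, 0], [0, 0, 0]]'

```text
clock: 4.38
position: [0.4234, -0.3441, 0.2649]
ee_rot: [-3.14, -0.002, 1.571]
ft_force: [-0.2, -0.1, -0.2]
grip_width: -0.0
grasp_force: 0.0
```

Run:
```python
from h import *
import pickle
s=arm.snapshot("side"); o=pickle.load(open("side.pkl","rb"))
d=np.abs(s["frame"][330:375,320:385].astype(int)-o["frame"][330:375,320:385]).mean(); print("pot lower part diff",d)
t=arm.state(); print(t["position"],t["ft_force"],t["clock"])
```

```text
pot lower part diff 7.598860398860399
[ 0.42318561 -0.34396578  0.2642145 ] [-0.4422239  -0.29524194 -0.32555166] 4.425
```

>>> drive_tool --fingers '[0, 0, 0, 0, 0]' --delta_pos '[[0.055, 0.0145, 0], [0.055, 0.0145, 0], [0.055, 0.0145, 0], [0.055, 0.0145, 0], [0.055, 0.0145, 0]]' --angular '[[0, 0, 0], [0, 0, 0], [0, 0, 0], [0, 0, 0], [0, 0, 0]]'

```text
clock: 5.05
position: [0.4958, -0.0679, 0.2638]
ee_rot: [-3.138, -0.001, 1.57]
ft_force: [0.5, -0.9, 1.0]
grip_width: -0.0001
grasp_force: 0.0
```

>>> drive_tool --fingers '[0, 0, 0, 0, 0]' --delta_pos '[[0.055, 0.0145, 0], [0.055, 0.0145, 0], [0.05, 0.0145, 0], [0, 0, 0], [0, 0, 0]]' --angular '[[0, 0, 0], [0, 0, 0], [0, 0, 0], [0, 0, 0], [0, 0, 0]]'

```text
clock: 5.68
position: [0.5389, 0.0898, 0.264]
ee_rot: [-3.138, 0.001, 1.572]
ft_force: [0.3, -0.5, 0.1]
grip_width: -0.0001
grasp_force: 0.0
```

Run:
```python
from h import *
import pickle
s=arm.snapshot("wrist"); pickle.dump(s,open("wrist3.pkl","wb")); cv2.imwrite("pics/wrist3.png",s["frame"][:,:,::-1])
t=arm.state(); print(t["position"],t["ee_rot"],t["ft_force"],t["clock"])
```

```text
[0.53909174 0.08918337 0.26433386] [-3.13863191e+00  4.09437420e-04  1.57015266e+00] [-0.32711712  0.36853074 -0.36141072] 5.725
```

View pics/wrist3.png

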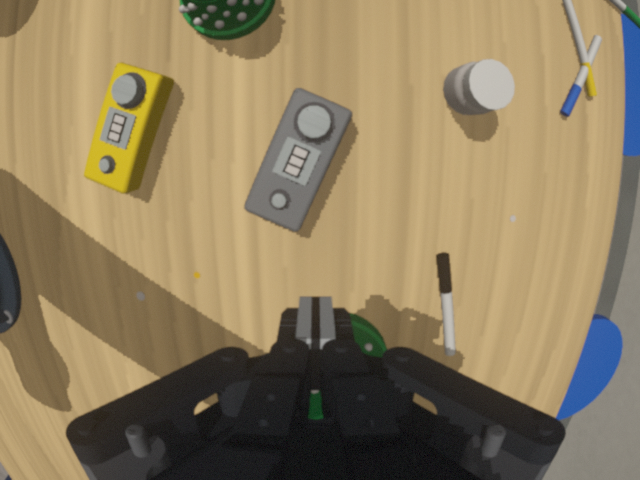

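The wrist view shows the grey counter ahead, with the plunger top at (315,121) and the reset at (279,200). The yellow counter is off to the left.

Run:
```python
from h import *
import pickle
s=pickle.load(open("wrist3.pkl","rb"))
g=cv2.medianBlur(cv2.cvtColor(s["frame"],cv2.COLOR_RGB2GRAY),3)
c=cv2.HoughCircles(g[85:160,280:355],cv2.HOUGH_GRADIENT,1,20,param1=100,param2=12,minRadius=14,maxRadius=22); print(c)
p=onz(s,315,121,.054,True);q=onz(s,279,200,.048,True)
print(p,q,np.linalg.norm((p-q)[:2]), np.degrees(np.arctan2(*(p-q)[1::-1])))
if c is not None: print(onz(s,c[0,0,0]+280,c[0,0,1]+85,.054,True))
```

```text
[[[33.5 37.5 20.3]]]
[0.53942237 0.17643006 0.054     ] [0.50601139 0.10401926 0.048     ] 0.07974721097918967 65.2309870371988
[0.53810193 0.17508437 0.054     ]
```

>>> drive_tool --fingers '[0, 0, 0, 0, 0]' --delta_pos '[[0.045, 0, 0], [0.0415, 0, 0], [0, 0, 0.05], [0, 0, 0.055], [0, 0, 0.055]]' --angular '[[0, 0, 0], [0, 0, 0], [0, 0, 0], [0, 0, 0], [0, 0, 0]]'

```text
clock: 6.35
position: [0.5402, 0.1748, 0.1042]
ee_rot: [3.141, 0.0, 1.568]
ft_force: [0.4, 0.0, -0.3]
grip_width: 0.0003
grasp_force: 0.0
```

>>> drive_tool --fingers '[0, 0, 0]' --delta_pos '[[0, 0, 0.017], [0, 0, 0], [0, 0, 0]]' --angular '[[0, 0, 0], [0, 0, 0], [0, 0, 0]]'

```text
clock: 6.72
position: [0.5417, 0.1763, 0.0905]
ee_rot: [3.138, -0.0, 1.57]
ft_force: [-0.4, 0.4, 0.4]
grip_width: 0.0002
grasp_force: 0.0
```

Run:
```python
from h import *
s=arm.snapshot("scene"); cv2.imwrite("pics/scene2.png",cv2.resize(s["frame"][270:430,300:500],(750,600),interpolation=cv2.INTER_CUBIC)[:,:,::-1])
t=arm.state(); print(t["position"],t["ee_rot"],t["ft_force"],t["clock"])
```

```text
[0.54168057 0.1764487  0.09067567] [ 3.13719856e+00 -5.07166816e-04  1.57037537e+00] [1.21788553 0.08522091 0.47730132] 6.775
```

View pics/scene2.png

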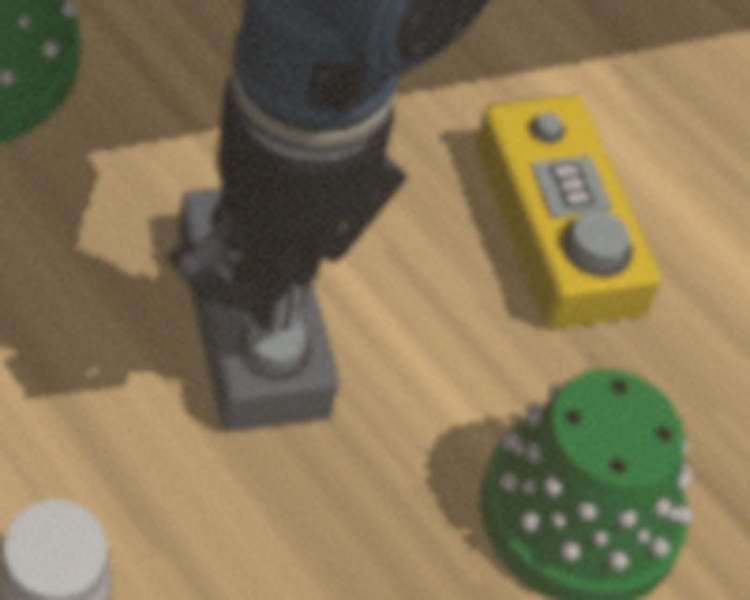

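The tips are just above the grey plunger, at crop (278,335), and centred on it. I'll press in steps, watching the force.

>>> drive_tool --fingers '[0, 0, 0, 0, 0]' --delta_pos '[[0, -0.002, 0.014], [0, 0, 0.005], [0, 0, 0.004], [0, 0, 0], [0, 0, 0]]' --angular '[[0, 0, 0], [0, 0, 0], [0, 0, 0], [0, 0, 0], [0, 0, 0]]'

```text
clock: 7.4
position: [0.5377, 0.1766, 0.0658]
ee_rot: [-3.141, 0.0, 1.571]
ft_force: [-0.7, -0.3, 4.9]
grip_width: -0.0004
grasp_force: 2.7
```

>>> drive_tool --fingers '[0, 0, 0]' --delta_pos '[[0, 0, 0.0015], [0, 0, 0], [0, 0, 0]]' --angular '[[0, 0, 0], [0, 0, 0], [0, 0, 0]]'

```text
clock: 7.78
position: [0.5377, 0.1766, 0.0657]
ee_rot: [-3.142, 0.0, 1.571]
ft_force: [-4.0, -0.6, 14.1]
grip_width: -0.0001
grasp_force: 7.3
```

The plunger is bottomed: the force rose to 14 N with no further travel. I'll release it and lift clear.

>>> drive_tool --fingers '[0, 0, 0, 0, 0]' --delta_pos '[[0, 0, -0.01], [0, 0, -0.03], [0, 0, -0.055], [0, 0, -0.055], [0, 0, -0.04]]' --angular '[[0, 0, 0], [0, 0, 0], [0, 0, 0], [0, 0, 0], [0, 0, 0]]'

```text
clock: 8.4
position: [0.5386, 0.1767, 0.2564]
ee_rot: [3.139, -0.0, 1.571]
ft_force: [0.0, -0.3, 0.3]
grip_width: -0.0002
grasp_force: 0.0
```

>>> drive_tool --fingers '[0, 0, 0, 0]' --delta_pos '[[-0.04, 0, 0], [-0.04, 0, 0], [0, 0, 0], [0, 0, 0]]' --angular '[[0, 0, 0], [0, 0, 0], [0, 0, 0], [0, 0, 0]]'

```text
clock: 8.9
position: [0.5379, 0.0968, 0.2538]
ee_rot: [-3.141, -0.001, 1.57]
ft_force: [0.9, -0.0, 0.1]
grip_width: 0.0002
grasp_force: 0.0
```

Run:
```python
from h import *
s=arm.snapshot("side"); w=arm.snapshot("wrist")
cv2.imwrite("pics/end.png",np.vstack([cv2.resize(s["frame"][180:400,200:420],(600,600))[:,:,::-1][:380],np.ascontiguousarray(w["frame"][40:260,20:620,::-1])]))
t=arm.state(); print(t["position"],t["ft_force"],t["clock"])
```

```text
[0.53787008 0.09742432 0.25376627] [-0.4156573  -0.00082989 -0.81486142] 9.0
```

View pics/end.png

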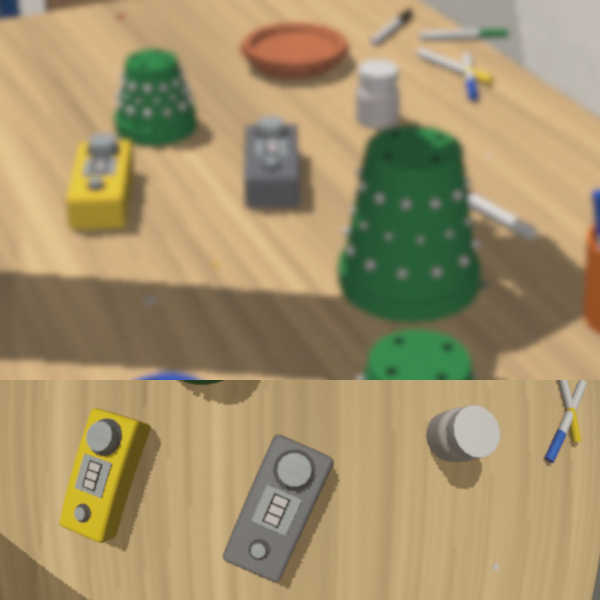

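The pots, counter and jar stand exactly where they were, the plunger is back up, and the hand is clear.

```bash
python3 -c "
from station import arm
print(arm.sign_off())"
```

```text
the job is handed in; nothing more can be done
None
```

I touched the middle of the medium green pot's base at about 2 N for about half a second, then pressed the grey counter's big plunger fully down and let it go. The job is handed in with the hand clear, and the last pictures showed nothing shifted.

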